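# Line up the flasks by size beside the stirrer

## Robot

A 6-joint arm with a two-finger parallel gripper is mounted at the origin on the work surface. World frame = base frame: x ahead of the robot, y to its left, z up, the work surface at z = 0. Lengths are in m, angles in rad, forces in N, time in s.
With the tool pointing down it reaches from about 0.375 to 0.75 m from the base axis. Payload 9 kg.
Tool frame: the origin (TCP) lies at the very end of the fingers, on their centre line; the grasp point (between the pads) lies 19 mm behind it; x points along the fingers, y is the direction in which the jaws open and shut, and the axes are right-handed (so a half turn about x gives the same grasp; the last joint's range is limited). The gripper opens to 85 mm and grips with 20 to 120 N. Pads are 22 mm wide; open, the fingers measure 114 mm over their backs; the gripper's body (76 mm by 85 mm) begins 54 mm behind the grasp point. The pads swing forward as they close: fully open they stand 13 mm farther back than shut.
Start: joints at [-1.368, 0.104, 0.097, 1.564, 0, 1.353], TCP at [0.245, -0.548, 0.203] pointing down, gripper open.
Joint ranges: [-2.99, 2.99], [-0.84, 1.86], [-1.1, 1.16], [-1.84, 2.11], [-1.51, 1.56], [-3.14, 3.14]. Speed limits (rad/s): [2.22, 2.22, 2.57, 3.14, 3.14, 3.14].

## Interface

Orientations are given as a rotation vector (axis times angle).
In Python, from rig import bot, capture gives the robot as it stands. The module is installed in compiled form; this text tells all that it offers.
- The arm moves only by the shell command python3 -m pendant 'ROWS' [FORCE]. ROWS is JSON, a list of rows, each an object with "dp": the shift along the tool's x, y, z in m, a list of three; "twist": the turn, a rotation vector about the tool's x, y, z in rad, a list of three; "claw": the closure, from -1 (fully open) to 1 (shut). In form: [{"dp": [dx, dy, dz], "twist": [rx, ry, rz], "claw": claw}, ...]. A call has exactly 5 rows; each row shifts and turns the pose as measured when the row begins, along the tool's axes as they then stand; what a row does not reach is not made up. A row lasts 1/12 s, in which the tool goes at most 41.7 mm and 7.16 degrees, less where a joint would pass 70% of its speed; a pose out of reach is approached as far as the arm can. A call is refused whole if a number of a shift passes 0.0417 or a number of a turn 0.125, either way. A call with a gripper value outside its range is refused whole. The fingers move at their own pace and stop on an object; FORCE is the grip in N (left out, the last holds). Time passes only in rows, so rows that do not move let the fingers close, or fill a call up. It gives the time, the measured TCP pose, the force and the opening at its end, in the units of the state.
- bot.sense(): the state, without advancing time (a new reading comes with each control period).
- capture(name): name is "side" or "top"; returns a dict with "img" (384x512x3 uint8, red, green, blue), "z_map" (384x512 float32, m along the optical axis (not along the pixel's ray), 0 where there is no reading), "intrinsics" (3x3 intrinsics, pixels), "dist_coeffs" ([k1, k2, p1, p2, k3] as OpenCV has them; the pictures are not rectified), "pose" (4x4, takes a point from camera to world coordinates). Camera axes: x right, y down, z forward; pixel columns grow to the right and rows downward; lengths in m; the calibration is good to about 2 mm. A picture is of the moment at which its call begins.
- bot.sign_off(): hands the job in, once; it reports no verdict.
The state is a dict: "time_s": time; "q": joint angles; "qd": joint speeds; "joint_efforts": joint torques, N m; "tcp_pos": TCP position; "orientation": TCP orientation; "force": force on the tool from outside, world axes, zero at the start; "torque": the same for the moment, N m; "finger_gap": finger opening in m.
Only numpy, scipy, OpenCV 4.12 (cv2) and the standard library are available. Lean on these libraries where they do the work, as an engineer would, in place of code of your own. Each camera call takes 0.05 s, during which the arm holds its last target. There are 200 camera calls.

## Task

Line the four stoppered flasks up on the row of black pads in order of size, one flask standing centred on each pad: the largest on the pad next to the hotplate stirrer, then each next smaller one, ending with the smallest on the pad farthest from the stirrer. They are glass: keep them upright, do not drop them and set them down gently.

Things in the scene. Friction and masses are not known exactly. Their poses are not given: they have to be found in the camera images.
- flask_a: smallest of four amber conical glass flasks with a dark rubber stopper, upright, rigid, empty, about 60 g. Base 44 mm across, a cone up to a straight round neck 21 mm in diameter, 32 mm long, rim 74 mm above the base; stopper 17 mm across, 14 mm above the rim (88 mm overall). Grip the neck from above. Origin: centre of underside; z up its axis.
- flask_b: second smallest of four amber conical glass flasks with a dark rubber stopper, upright, rigid, empty, about 90 g. Base 54 mm across, a cone up to a straight round neck 24 mm in diameter, 32 mm long, rim 90 mm above the base; stopper 20 mm across, 14 mm above the rim (104 mm overall). Grip the neck from above. Origin: centre of underside; z up its axis.
- flask_c: second largest of four amber conical glass flasks with a dark rubber stopper, upright, rigid, empty, about 130 g. Base 66 mm across, a cone up to a straight round neck 27 mm in diameter, 32 mm long, rim 108 mm above the base; stopper 23 mm across, 14 mm above the rim (122 mm overall). Grip the neck from above. Origin: centre of underside; z up its axis.
- flask_d: largest of four amber conical glass flasks with a dark rubber stopper, upright, rigid, empty, about 200 g. Base 80 mm across, a cone up to a straight round neck 30 mm in diameter, 32 mm long, rim 132 mm above the base; stopper 26 mm across, 14 mm above the rim (146 mm overall). Grip the neck from above. Origin: centre of underside; z up its axis.
- pad_1: number 1, counted from +y (robot's left) to -y, of four identical fixed round black rubber pads, 84 mm across, 3 mm thick, grey spot in the middle, 95 mm apart in a straight row on a white strip (100 x 390 x 8 mm). The row runs along y, turned up to 0.18 rad. Origin: centre of the pad's underside, 8 mm above the bench; flasks stand on its face 3 mm higher.
- pad_2: number 2, counted from +y (robot's left) to -y, of four identical fixed round black rubber pads, 84 mm across, 3 mm thick, grey spot in the middle, 95 mm apart in a straight row on a white strip (100 x 390 x 8 mm). The row runs along y, turned up to 0.18 rad. Origin: centre of the pad's underside, 8 mm above the bench; flasks stand on its face 3 mm higher.
- pad_3: number 3, counted from +y (robot's left) to -y, of four identical fixed round black rubber pads, 84 mm across, 3 mm thick, grey spot in the middle, 95 mm apart in a straight row on a white strip (100 x 390 x 8 mm). The row runs along y, turned up to 0.18 rad. Origin: centre of the pad's underside, 8 mm above the bench; flasks stand on its face 3 mm higher.
- pad_4: number 4, counted from +y (robot's left) to -y, of four identical fixed round black rubber pads, 84 mm across, 3 mm thick, grey spot in the middle, 95 mm apart in a straight row on a white strip (100 x 390 x 8 mm). The row runs along y, turned up to 0.18 rad. Origin: centre of the pad's underside, 8 mm above the bench; flasks stand on its face 3 mm higher.
- stirrer: small fixed hotplate stirrer: square white box 120 x 120 mm, 45 mm high, round white plate 104 mm across on top (55 mm overall), just beyond one end of the row of pads, either end, about 137 mm from the nearest pad's centre (a vacuum controller with a tilted blue screen is at the other end). Origin: centre of its underside.
There are look-alikes about, which are no part of the job. What is shaped like the flask_d but green, red or turquoise is not meant.

How it is judged:
By the outcome, as a careful person would: the job done as asked, in the order asked, and still so for the second after the job is handed in, with the robot touching nothing.
It also fails if it takes over 109 s, if anything falls off the work surface, if the arm or the gripper's body presses on something with over 40 N, if the wrist force passes 120 N, or if a joint passes its speed limit or range.

## Working session

There is one attempt and no reset: what is moved stays moved. The work goes in short steps, Python scripts to look and compute and a shell command to move; the robot and the scene stay as the last step left them, time stands still between calls to the robot, and variables do not carry over. Pictures are saved under pics/ and viewed, about 12 in all and at most 16, crops included, and the job is handed in when it is done.

```bash
mkdir -p pics
python3 - <<'E'
from rig import bot,capture
import cv2,numpy as np,pickle
for n in("top","side"):
    c=capture(n); pickle.dump(c,open(n+'.pkl','wb'))
    cv2.imwrite(f'pics/{n}0.png',c['img'][:,:,::-1])
    print(n,c['intrinsics'].round(1).tolist(),np.round(c['dist_coeffs'],3),c['pose'].round(3).tolist())
print(bot.sense())
E
```

```text
top [[411.2, 0.0, 253.3], [0.0, 411.2, 189.1], [0.0, 0.0, 1.0]] [-0.03  0.    0.    0.    0.  ] [[0.004, -0.997, 0.074, 0.453], [-1.0, -0.003, 0.012, 0.027], [-0.012, -0.074, -0.997, 1.137], [0.0, 0.0, 0.0, 1.0]]
side [[381.5, 0.0, 253.0], [0.0, 381.5, 194.7], [0.0, 0.0, 1.0]] [0.001 0.    0.    0.    0.   ] [[-0.932, -0.164, 0.322, 0.239], [-0.362, 0.449, -0.817, 0.768], [-0.01, -0.878, -0.478, 0.463], [0.0, 0.0, 0.0, 1.0]]
{'time_s': 0.1, 'q': array([-1.36770867e+00,  1.04652779e-01,  9.65620056e-02,  1.56387248e+00,
       -2.37996763e-05,  1.35307864e+00]), 'qd': array([ 0.00113815, -0.00123202,  0.00265577, -0.00016031,  0.00173323,
        0.00055245]), 'joint_efforts': array([ 4.80906936e-03, -5.58201241e+01,  5.04727328e+01,  1.28662065e-02,
       -2.64825003e-04,  2.13791549e-05]), 'tcp_pos': array([ 0.24502388, -0.54734347,  0.2023006 ]), 'orientation': array([ 1.98971036,  0.42611999, -1.98974141]), 'force': array([ 0.24200291, -0.18502918,  0.56062001]), 'torque': array([-0.03163938,  0.05931923,  0.03454283]), 'finger_gap': 0.08538955739308386}
```

View pics/top0.png

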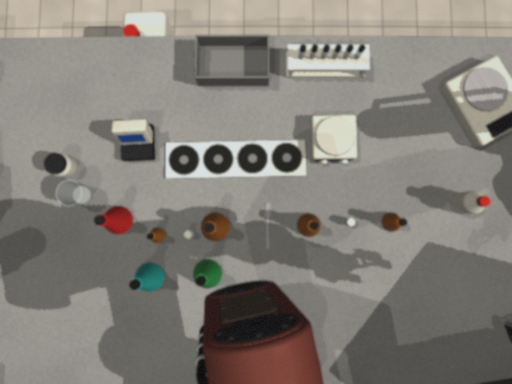

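View pics/side0.png

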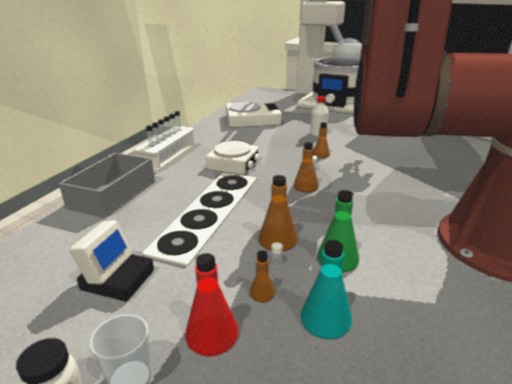

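Stirrer is at the right end in the top view (335,137), i.e. −y, next to pad_4; so d→pad_4, c→3, b→2, a→1. Amber candidates (top view): (157,235) smallest, (216,227) largest, (309,225) and (392,222) middle. Red (118,220), turquoise (150,277) and green (208,273) are look-alikes; the small white items (188,235) and (351,222) are unknown.

```bash
cat > see.py <<'E'
import cv2,numpy as np,pickle
def cloud(c):
    h,w=c['z_map'].shape
    uv=np.stack(np.meshgrid(np.arange(w),np.arange(h)),-1).reshape(-1,1,2).astype(np.float64)
    n=cv2.undistortPoints(uv,c['intrinsics'],np.array(c['dist_coeffs'])).reshape(h,w,2)
    z=c['z_map'][...,None]
    p=np.concatenate([n*z,z],-1)
    P=p@c['pose'][:3,:3].T+c['pose'][:3,3]; P[c['z_map']<=0]=np.nan
    return P
def pads(c):
    P=cloud(c);g=c['img'].astype(int).sum(2)
    return P,g
E
python3 - <<'E'
from see import *
T=pickle.load(open('top.pkl','rb'));S=pickle.load(open('side.pkl','rb'))
P=cloud(T);Q=cloud(S)
for n,(u,v) in dict(a=(157,235),d=(216,227),x=(309,225),y=(392,222),red=(118,220),turq=(150,277),green=(208,273),w1=(188,235),w2=(351,222),bottle=(476,202),rod=(268,225)).items():
    r=22
    p=P[v-r:v+r,u-r:u+r].reshape(-1,3); col=T['img'][v-r:v+r,u-r:u+r].reshape(-1,3).astype(int)
    if n in('w1','w2'): 
        p=P[v-6:v+6,u-6:u+6].reshape(-1,3)
    zm=np.nanpercentile(p[:,2],99.8); t=p[p[:,2]>zm-.008]
    print(n,'zmax',round(zm,3),'top mean',np.nanmean(t,0).round(4),'mid',((np.nanmax(t,0)+np.nanmin(t,0))/2).round(4),'ext',np.ptp(t,0).round(3),len(t))
    # side cloud near it
    m=np.nanmean(t,0); q=Q.reshape(-1,3); k=np.hypot(q[:,0]-m[0],q[:,1]-m[1])<.05; q=q[k]
    if len(q):
        zm=np.nanpercentile(q[:,2],99.5);t=q[q[:,2]>zm-.01];print('   side zmax',round(zm,3),((np.nanmax(t,0)+np.nanmin(t,0))/2).round(4),np.ptp(t,0).round(3),len(t))
# pads
for i,(u,v) in enumerate([(184,160),(218,159),(253,158),(287,157)]):
    g=T['img'].sum(2).astype(int)
    m=np.zeros(g.shape,bool);m[v-19:v+19,u-19:u+19]=1;m&=g<200
    (cx,cy),(a,b),_=cv2.fitEllipse(cv2.convexHull(np.argwhere(m)[:,::-1].astype(np.float32)))
    n=cv2.undistortPoints(np.array([[[cx,cy]]]),T['intrinsics'],np.array(T['dist_coeffs']))[0,0]
    d=T['pose'][:3,:3]@np.r_[n,1];o=T['pose'][:3,3];s=(.011-o[2])/d[2]
    print('pad',i+1,(cx,cy),(a,b),(o+s*d).round(4),'depth',np.nanmedian(P[m],0).round(4))
p=P[115:160,313:357].reshape(-1,3);p=p[p[:,2]>.04];print('stirrer',((np.nanmax(p,0)+np.nanmin(p,0))/2).round(3),np.nanmax(p[:,2]))
p=P[118:162,112:155].reshape(-1,3);p=p[p[:,2]>.02];print('ctrl',np.nanmin(p,0).round(3),np.nanmax(p,0).round(3))
c=T['img'][190:300,90:420];c=cv2.resize(c,None,fx=2.4,fy=2.4,interpolation=2);cv2.imwrite('pics/crop1.png',c[:,:,::-1])
E
```

```text
a zmax 0.09 top mean [0.4114 0.3051 0.0882] mid [0.411  0.3054 0.0887] ext [0.013 0.016 0.008] 36
   side zmax 0.089 [0.4086 0.3057 0.0844] [0.016 0.017 0.011] 98
d zmax 0.149 top mean [0.4327 0.1458 0.1457] mid [0.4321 0.1458 0.1461] ext [0.024 0.024 0.009] 91
   side zmax 0.147 [0.4318 0.1467 0.1425] [0.025 0.028 0.011] 125
x zmax 0.125 top mean [ 0.4382 -0.1096  0.1219] mid [ 0.4388 -0.1096  0.1217] ext [0.022 0.02  0.008] 68
   side zmax 0.123 [ 0.4382 -0.1072  0.1187] [0.022 0.023 0.01 ] 56
y zmax 0.106 top mean [ 0.4498 -0.334   0.1036] mid [ 0.4492 -0.334   0.1026] ext [0.017 0.019 0.009] 52
   side zmax 0.106 [ 0.4478 -0.334   0.1012] [0.018 0.021 0.01 ] 31
red zmax 0.149 top mean [0.4522 0.4129 0.1453] mid [0.4523 0.4124 0.1461] ext [0.024 0.02  0.01 ] 79
   side zmax 0.147 [0.4495 0.4149 0.1426] [0.025 0.027 0.011] 281
turq zmax 0.148 top mean [0.2975 0.3248 0.1459] mid [0.2973 0.3244 0.1451] ext [0.024 0.025 0.008] 97
   side zmax 0.147 [0.2953 0.3248 0.1426] [0.025 0.026 0.011] 254
green zmax 0.35 top mean [0.3131 0.0881 0.3485] mid [0.3132 0.0898 0.349 ] ext [0.004 0.016
[... 718 characters left out ...]
.4285 0.0018 0.0025] [0.077 0.096 0.01 ] 450
pad 1 (183.46534729003906, 159.35830688476562) (26.531057357788086, 27.075632095336914) [0.6182 0.235  0.011 ] depth [0.6189 0.2358 0.0107]
pad 2 (217.8117218017578, 158.699951171875) (26.524354934692383, 26.763246536254883) [0.6202 0.1398 0.011 ] depth [0.6196 0.1393 0.011 ]
pad 3 (251.9745330810547, 157.9851531982422) (26.755704879760742, 27.013317108154297) [0.6224 0.0453 0.011 ] depth [0.6223 0.0453 0.0109]
pad 4 (286.44451904296875, 157.27052307128906) (26.64378547668457, 27.603559494018555) [ 0.6246 -0.0498  0.011 ] depth [ 0.6253 -0.0489  0.0107]
stirrer [ 0.676 -0.177  0.05 ] 0.06091032970098764
ctrl [0.614 0.316 0.02 ] [0.714 0.41  0.105]
```

View pics/crop1.png

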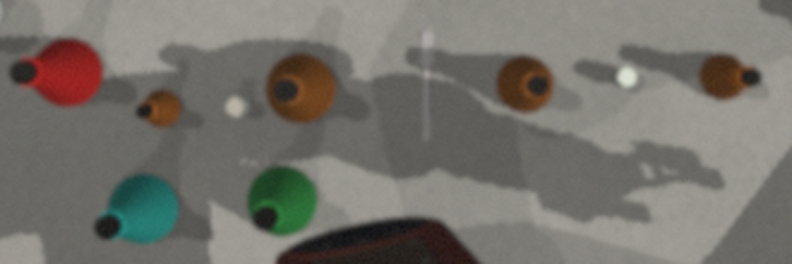

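The crop shows four amber flasks; measured heights 90/149/125/106 mm match a, d, c (309,225) and b (392,222). Pad spacing is 95 mm, as stated. Next, the tool axes.

```bash
cat > err.py <<'E'
import sys,numpy as np
from rig import bot
from scipy.spatial.transform import Rotation as R
s=bot.sense();A=R.from_rotvec(s['orientation']).as_matrix()
print('t',round(s['time_s'],2),'tcp',s['tcp_pos'].round(4),'F',s['force'].round(1),'gap',round(s['finger_gap'],4),'q',s['q'].round(2))
if len(sys.argv)>3:
    t=np.array([float(v) for v in sys.argv[1:4]]);yaw=float(sys.argv[4]) if len(sys.argv)>4 else 0
    # wanted: tool x down, y along world (cos yaw, sin yaw)
    y=np.array([np.cos(yaw),np.sin(yaw),0]);y*=np.sign(y@A[:,1]) or 1;x=np.array([0,0,-1.]);W=np.stack([x,y,np.cross(x,y)],1)
    print('dp tool',(A.T@(t-s['tcp_pos'])).round(4),'if aligned',(W.T@(t-s['tcp_pos'])).round(4),'twist',R.from_matrix(A.T@W).as_rotvec().round(3))
else: print(A.round(3))
E
python3 err.py; python3 err.py .432 .146 .21 0.0
```

```text
t 0.1 tcp [ 0.245  -0.5473  0.2023] F [ 0.2 -0.2  0.6] gap 0.0854 q [-1.37  0.1   0.1   1.56 -0.    1.35]
[[-0.     0.408 -0.913]
 [ 0.001 -0.913 -0.408]
 [-1.    -0.001 -0.   ]]
t 0.1 tcp [ 0.245  -0.5473  0.2023] F [ 0.2 -0.2  0.6] gap 0.0854 q [-1.37  0.1   0.1   1.56 -0.    1.35]
dp tool [-0.007  -0.5565 -0.4539] if aligned [-0.0077  0.187  -0.6933] twist [-1.15e+00 -1.00e-03  1.00e-03]
```

```bash
R='' ; python3 -m pendant '[{"dp":[-0.01,0,0],"twist":[-0.12,0,0],"claw":-1},{"dp":[0,0,0],"twist":[-0.12,0,0],"claw":-1},{"dp":[0,0,0],"twist":[-0.12,0,0],"claw":-1},{"dp":[0,0,0],"twist":[-0.12,0,0],"claw":-1},{"dp":[0,0,0],"twist":[-0.12,0,0],"claw":-1}]' 40
python3 -m pendant '[{"dp":[0,0,0],"twist":[-0.12,0,0],"claw":-1},{"dp":[0,0,0],"twist":[-0.12,0,0],"claw":-1},{"dp":[0,0,0],"twist":[-0.12,0,0],"claw":-1},{"dp":[0,0,0],"twist":[-0.12,0,0],"claw":-1},{"dp":[0,0,0],"twist":[-0.07,0,0],"claw":-1}]' 40
python3 err.py .432 .146 .21 0.0
```

```text
time_s: 0.52
tcp_pos: [0.2448, -0.546, 0.2101]
orientation: [1.592, 0.916, -1.588]
force: [-0.6, 0.1, 1.0]
finger_gap: 0.0854
time_s: 0.93
tcp_pos: [0.2445, -0.5448, 0.2077]
orientation: [1.182, 1.239, -1.172]
force: [0.4, -0.1, 0.4]
finger_gap: 0.0856
t 0.93 tcp [ 0.2445 -0.5448  0.2077] F [ 0.4 -0.1  0.4] gap 0.0856 q [-1.37  0.11  0.11  1.58 -0.    0.16]
dp tool [ 0.0042  0.2191 -0.6814] if aligned [-0.0023  0.1875 -0.6908] twist [ 0.046 -0.01   0.002]
```

```bash
python3 -m pendant '[{"dp":[0,0.014,-0.034],"twist":[0.02,0,0],"claw":-1},{"dp":[0,0.014,-0.034],"twist":[0,0,0],"claw":-1},{"dp":[0,0.014,-0.034],"twist":[0,0,0],"claw":-1},{"dp":[0,0.014,-0.034],"twist":[0,0,0],"claw":-1},{"dp":[0,0.014,-0.034],"twist":[0,0,0],"claw":-1}]'
python3 -m pendant '[{"dp":[0,0.012,-0.036],"twist":[0,0,0],"claw":-1},{"dp":[0,0.012,-0.036],"twist":[0,0,0],"claw":-1},{"dp":[0,0.012,-0.036],"twist":[0,0,0],"claw":-1},{"dp":[0,0.012,-0.036],"twist":[0,0,0],"claw":-1},{"dp":[0,0.012,-0.036],"twist":[0,0,0],"claw":-1}]'
python3 err.py .432 .146 .21 0.0
```

```text
time_s: 1.35
tcp_pos: [0.3068, -0.3704, 0.2028]
orientation: [1.203, 1.237, -1.187]
force: [1.5, 0.3, -0.2]
finger_gap: 0.0853
time_s: 1.77
tcp_pos: [0.363, -0.1799, 0.2038]
orientation: [1.206, 1.238, -1.189]
force: [0.8, -0.2, 0.6]
finger_gap: 0.0857
t 1.77 tcp [ 0.363  -0.1799  0.2038] F [ 0.8 -0.2  0.6] gap 0.0857 q [-0.79 -0.48 -0.42  1.65  0.01  0.76]
dp tool [-0.      0.0755 -0.3245] if aligned [-0.0062  0.069  -0.3259] twist [ 0.02  -0.02   0.006]
```

```bash
python3 -m pendant '[{"dp":[0,0.007,-0.036],"twist":[0.02,-0.02,0],"claw":-1},{"dp":[0,0.007,-0.036],"twist":[0,0,0],"claw":-1},{"dp":[0,0.007,-0.036],"twist":[0,0,0],"claw":-1},{"dp":[0,0.007,-0.036],"twist":[0,0,0],"claw":-1},{"dp":[0,0.007,-0.036],"twist":[0,0,0],"claw":-1}]'
python3 -m pendant '[{"dp":[0,0.007,-0.036],"twist":[0,0,0],"claw":-1},{"dp":[0,0.007,-0.036],"twist":[0,0,0],"claw":-1},{"dp":[0,0.007,-0.036],"twist":[0,0,0],"claw":-1},{"dp":[0,0.006,-0.03],"twist":[0,0,0],"claw":-1},{"dp":[0,0,0],"twist":[0,0,0],"claw":-1}]'
python3 err.py .432 .146 .20 0.0
```

```text
time_s: 2.18
tcp_pos: [0.3969, 0.0095, 0.2035]
orientation: [1.208, 1.211, -1.215]
force: [0.8, -0.0, -0.9]
finger_gap: 0.0854
time_s: 2.6
tcp_pos: [0.4231, 0.1606, 0.2023]
orientation: [1.205, 1.214, -1.209]
force: [-0.3, 0.5, -0.2]
finger_gap: 0.085
t 2.6 tcp [0.4231 0.1606 0.2023] F [-0.3  0.5 -0.2] gap 0.085 q [ 0.07 -0.34 -0.32  1.6   0.    1.64]
dp tool [0.0023 0.0089 0.0147] if aligned [0.0023 0.0089 0.0146] twist [ 0.003 -0.     0.004]
```

```bash
python3 -m pendant '[{"dp":[0.01,0.009,0.015],"twist":[0,0,0],"claw":-1},{"dp":[0.02,0,0],"twist":[0,0,0],"claw":-1},{"dp":[0.02,0,0],"twist":[0,0,0],"claw":-1},{"dp":[0.015,0,0],"twist":[0,0,0],"claw":-1},{"dp":[0,0,0],"twist":[0,0,0],"claw":-1}]'
python3 err.py .432 .146 .097 0.0
```

```text
time_s: 3.02
tcp_pos: [0.4315, 0.1474, 0.1343]
orientation: [1.199, 1.218, -1.205]
force: [-1.0, 0.5, -0.0]
finger_gap: 0.0856
t 3.02 tcp [0.4315 0.1474 0.1343] F [-1.   0.5 -0. ] gap 0.0856 q [ 0.04 -0.34 -0.44  1.48  0.    1.6 ]
dp tool [0.0373 0.0007 0.0014] if aligned [0.0373 0.0005 0.0014] twist [ 0.011 -0.     0.005]
```

```bash
python3 -m pendant '[{"dp":[0.015,0.001,0.001],"twist":[0.01,0,0],"claw":-1},{"dp":[0.015,0,0],"twist":[0,0,0],"claw":-1},{"dp":[0.006,0,0],"twist":[0,0,0],"claw":-1},{"dp":[0,0,0],"twist":[0,0,0],"claw":-1},{"dp":[0,0,0],"twist":[0,0,0],"claw":-1}]'
python3 err.py .432 .146 .097 0.0
python3 - <<'E'
from see import *
from rig import capture
c=capture('side');cv2.imwrite('pics/g1.png',cv2.resize(c['img'][100:290,180:400],None,fx=2.5,fy=2.5)[:,:,::-1])
E
```

```text
time_s: 3.43
tcp_pos: [0.4322, 0.145, 0.0991]
orientation: [1.207, 1.212, -1.214]
force: [0.3, 0.0, 0.2]
finger_gap: 0.0857
t 3.43 tcp [0.4322 0.145  0.0991] F [0.3 0.  0.2] gap 0.0857 q [ 0.04 -0.34 -0.5   1.41 -0.    1.61]
dp tool [ 0.0021 -0.0002 -0.001 ] if aligned [ 0.0021 -0.0002 -0.001 ] twist [-0.001  0.     0.005]
```

View pics/g1.png

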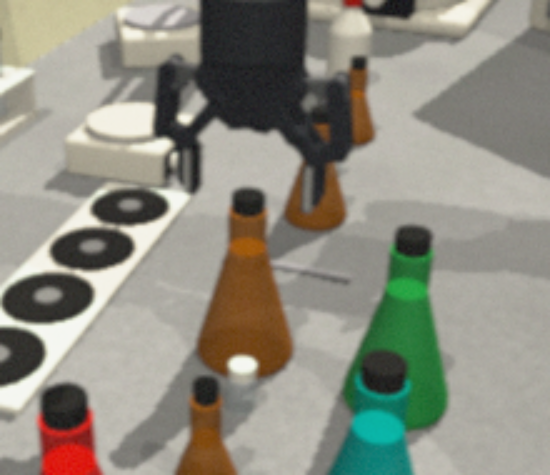

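The gripper looks higher or farther back than the TCP reading says: its fingertips are level with the stopper at crop (180,190) and (310,205). I'll check with depth.

Run:
```python
from see import *
from rig import capture
for n in('side','top'):
    c=capture(n);P=cloud(c).reshape(-1,3);I=c['img'].reshape(-1,3).astype(int)
    k=(abs(P[:,0]-.432)<.09)&(abs(P[:,1]-.10)<.12)&(P[:,2]>.085)&(P[:,2]<.3)&(I.max(1)<400)
    q=P[k];col=I[k];amber=(col[:,0]-col[:,2]>30);q=q[~amber]
    print(n)
    for z in np.arange(.09,.3,.015):
        m=q[(q[:,2]>=z)&(q[:,2]<z+.015)]
        for s in(-1,1):
            f=m[(m[:,0]-.432)*s>0.0]
            if len(f)>3:print(round(z,3),s,len(f),'x',f[:,0].min().round(3),f[:,0].max().round(3),'y',f[:,1].min().round(3),f[:,1].max().round(3),np.median(f[:,1]).round(3))
```

```text
side
0.09 1 5 x 0.446 0.448 y 0.15 0.154 0.154
0.105 1 5 x 0.443 0.444 y 0.154 0.157 0.157
0.12 1 5 x 0.444 0.444 y 0.155 0.157 0.156
0.135 -1 93 x 0.378 0.432 y 0.135 0.16 0.154
0.135 1 82 x 0.432 0.487 y 0.134 0.16 0.153
0.15 -1 59 x 0.375 0.387 y 0.14 0.156 0.152
0.15 1 69 x 0.475 0.489 y 0.137 0.158 0.152
0.165 -1 65 x 0.376 0.389 y 0.141 0.157 0.152
0.165 1 77 x 0.474 0.489 y 0.136 0.157 0.152
0.18 -1 132 x 0.358 0.394 y 0.135 0.16 0.156
0.18 1 110 x 0.47 0.504 y 0.135 0.159 0.156
0.195 -1 271 x 0.358 0.432 y 0.129 0.164 0.156
0.195 1 169 x 0.432 0.506 y 0.132 0.164 0.156
0.21 -1 242 x 0.36 0.432 y 0.128 0.166 0.157
0.21 1 218 x 0.432 0.504 y 0.134 0.165 0.156
0.225 -1 328 x 0.362 0.431 y 0.134 0.166 0.156
0.225 1 288 x 0.432 0.501 y 0.144 0.166 0.156
0.24 -1 246 x 0.364 0.431 y 0.132 0.178 0.154
0.24 1 173 x 0.432 0.501 y 0.133 0.16 0.155
0.255 -1 213 x 0.395 0.432 y 0.143 0.184 0.175
0.255 1 113 x 0.432 0.468 y 0.156 0.184 0.179
0.27 -1 248 x 0.395 0.432 y 0.138 0.184 0.174
0.27 1 130 x 0.432 0.466 y 0.162 0.183 0.179
0.285 -1 252 x 0.395 0.431 y 0.142 0.184 0.174
0.285 1 145 x 0.432 0.466 y 0.162 0.185 0.18
top
0.195 1 9 x 0.465 0.506 y 0.128 0.138 0.133
0.21 1 5 x 0.494 0.503 y 0.133 0.133 0.133
0.27 1 6 x 0.441 0.456 y 0.109 0.115 0.11
0.285 1 8 x 0.433 0.458 y 0.108 0.117 0.109
```

```bash
cat > tip.py <<'E'
# lowest finger points seen by side cam on either side of the tool axis
from see import *
from rig import capture,bot
c=capture('side');P=cloud(c);I=c['img'].astype(int);t=bot.sense()['tcp_pos']
k=(abs(P[...,1]-t[1])<.025)&(P[...,2]>t[2]-.03)&(P[...,2]<t[2]+.1)&(I.max(2)-I.min(2)<40)
print('tcp',t.round(4))
for s in(-1,1):
    d=(P[...,0]-t[0])*s
    f=P[k&(d>.012)&(d<.065)]
    z=np.sort(f[:,2]);print(s,len(z),'lowest z',z[:12:2].round(3),'x',np.percentile(f[f[:,2]<z[0]+.03][:,0],[2,98]).round(3))
E
python3 tip.py
```

```text
tcp [0.4326 0.1452 0.0995]
-1 311 lowest z [0.125 0.136 0.138 0.14  0.142 0.143] x [0.377 0.421]
1 325 lowest z [0.07  0.071 0.076 0.078 0.083 0.086] x [0.446 0.455]
```

```bash
python3 -m pendant '[{"dp":[0.01,0,0],"twist":[0,0,0],"claw":-1},{"dp":[0.01,0,0],"twist":[0,0,0],"claw":-1},{"dp":[0.004,0,0],"twist":[0,0,0],"claw":-1},{"dp":[0,0,0],"twist":[0,0,0],"claw":-1},{"dp":[0,0,0],"twist":[0,0,0],"claw":-1}]'
python3 tip.py
python3 - <<'E'
from see import *
from rig import capture
c=capture('side');cv2.imwrite('pics/g2.png',cv2.resize(c['img'][130:260,220:350],None,fx=4,fy=4)[:,:,::-1])
E
```

```text
time_s: 4.05
tcp_pos: [0.4331, 0.1453, 0.0738]
orientation: [1.208, 1.211, -1.211]
force: [-0.2, 0.4, 0.1]
finger_gap: 0.0853
tcp [0.433  0.1453 0.0738]
-1 302 lowest z [0.116 0.119 0.12  0.12  0.121 0.123] x [0.377 0.421]
1 321 lowest z [0.047 0.049 0.054 0.055 0.061 0.063] x [0.451 0.46 ]
```

View pics/g2.png

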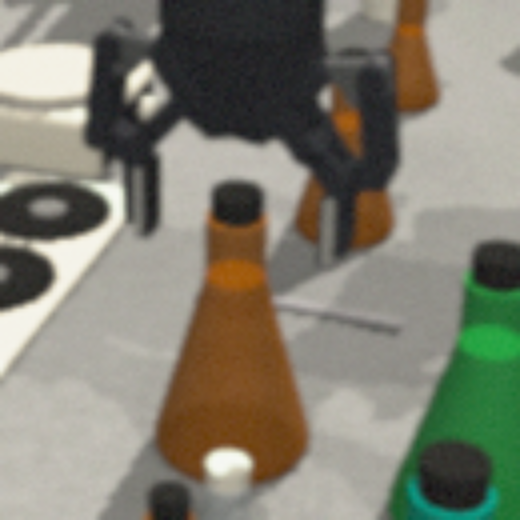

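Tips flank the neck mid-height, at crop (145,230) and (330,260), with the stopper at (238,200) between them. Closing now.

```bash
python3 -m pendant '[{"dp":[0,0,0],"twist":[0,0,0],"claw":0.2},{"dp":[0,0,0],"twist":[0,0,0],"claw":0.4},{"dp":[0,0,0],"twist":[0,0,0],"claw":1},{"dp":[0,0,0],"twist":[0,0,0],"claw":1},{"dp":[0,0,0],"twist":[0,0,0],"claw":1}]' 40
python3 -m pendant '[{"dp":[0,0,0],"twist":[0,0,0],"claw":1},{"dp":[0,0,0],"twist":[0,0,0],"claw":1},{"dp":[0,0,0],"twist":[0,0,0],"claw":1},{"dp":[0,0,0],"twist":[0,0,0],"claw":1},{"dp":[0,0,0],"twist":[0,0,0],"claw":1}]' 40
python3 err.py .432 .146 .0745 0
```

```text
time_s: 4.57
tcp_pos: [0.4339, 0.1454, 0.0753]
orientation: [1.209, 1.21, -1.21]
force: [-1.3, 0.4, -0.2]
finger_gap: 0.0289
time_s: 4.98
tcp_pos: [0.4338, 0.1454, 0.0753]
orientation: [1.209, 1.21, -1.21]
force: [0.1, -0.6, -0.0]
finger_gap: 0.029
t 4.98 tcp [0.4338 0.1454 0.0753] F [ 0.1 -0.6 -0. ] gap 0.029 q [ 0.04 -0.33 -0.54  1.36 -0.    1.61]
dp tool [ 0.0008 -0.0018 -0.0006] if aligned [ 0.0008 -0.0018 -0.0006] twist [-0.     0.     0.001]
```

```bash
python3 -m pendant '[{"dp":[-0.006,0,0],"twist":[0,0,0],"claw":1},{"dp":[-0.012,0,0],"twist":[0,0,0],"claw":1},{"dp":[-0.015,0,0],"twist":[0,0,0],"claw":1},{"dp":[-0.015,0,0],"twist":[0,0,0],"claw":1},{"dp":[-0.008,0,0],"twist":[0,0,0],"claw":1}]'
python3 err.py .6246 -.0498 .125 0
```

```text
time_s: 5.4
tcp_pos: [0.4317, 0.1453, 0.1333]
orientation: [1.206, 1.213, -1.214]
force: [0.3, 0.1, -1.3]
finger_gap: 0.0287
t 5.4 tcp [0.4317 0.1453 0.1333] F [ 0.3  0.1 -1.3] gap 0.0287 q [ 0.04 -0.34 -0.44  1.48 -0.    1.61]
dp tool [0.0072 0.1931 0.195 ] if aligned [0.0083 0.1929 0.1951] twist [-0.     0.     0.006]
```

```bash
python3 -m pendant '[{"dp":[0,0.01,0.01],"twist":[0,0,0],"claw":1},{"dp":[0,0.018,0.018],"twist":[0,0,0],"claw":1},{"dp":[0,0.02,0.02],"twist":[0,0,0],"claw":1},{"dp":[0,0.02,0.02],"twist":[0,0,0],"claw":1},{"dp":[0,0.02,0.02],"twist":[0,0,0],"claw":1}]'
python3 -m pendant '[{"dp":[0,0.02,0.02],"twist":[0,0,0],"claw":1},{"dp":[0,0.02,0.02],"twist":[0,0,0],"claw":1},{"dp":[0,0.02,0.02],"twist":[0,0,0],"claw":1},{"dp":[0,0.015,0.015],"twist":[0,0,0],"claw":1},{"dp":[0,0.01,0.01],"twist":[0,0,0],"claw":1}]'
python3 -m pendant '[{"dp":[0,0.01,0.01],"twist":[0,0,0],"claw":1},{"dp":[0,0,0],"twist":[0,0,0],"claw":1},{"dp":[0,0,0],"twist":[0,0,0],"claw":1},{"dp":[0,0,0],"twist":[0,0,0],"claw":1},{"dp":[0,0,0],"twist":[0,0,0],"claw":1}]'
python3 err.py .6246 -.0498 .125 0
```

```text
time_s: 5.82
tcp_pos: [0.5236, 0.0564, 0.1382]
orientation: [1.205, 1.213, -1.204]
force: [0.8, -0.2, -1.3]
finger_gap: 0.0289
time_s: 6.23
tcp_pos: [0.6155, -0.0381, 0.1367]
orientation: [1.206, 1.211, -1.206]
force: [0.4, 0.4, -2.3]
finger_gap: 0.0289
time_s: 6.65
tcp_pos: [0.6274, -0.0538, 0.1341]
orientation: [1.208, 1.211, -1.212]
force: [-0.2, -0.5, -2.1]
finger_gap: 0.029
t 6.65 tcp [ 0.6274 -0.0538  0.1341] F [-0.2 -0.5 -2.1] gap 0.029 q [-0.29  0.2   0.07  1.45 -0.    1.28]
dp tool [ 0.0091 -0.0028 -0.004 ] if aligned [ 0.0091 -0.0028 -0.004 ] twist [-0.     0.     0.003]
```

```bash
python3 -m pendant '[{"dp":[0.01,-0.002,-0.003],"twist":[0,0,0],"claw":1},{"dp":[0.012,0,0],"twist":[0,0,0],"claw":1},{"dp":[0.010,0,0],"twist":[0,0,0],"claw":1},{"dp":[0.004,0,0],"twist":[0,0,0],"claw":1},{"dp":[0,0,0],"twist":[0,0,0],"claw":1}]'
python3 err.py .6248 -.05 .0863 0
```

```text
time_s: 7.07
tcp_pos: [0.6235, -0.0482, 0.0939]
orientation: [1.206, 1.213, -1.21]
force: [0.1, -0.5, -3.0]
finger_gap: 0.0287
t 7.07 tcp [ 0.6235 -0.0482  0.0939] F [ 0.1 -0.5 -3. ] gap 0.0287 q [-0.29  0.19 -0.    1.38 -0.    1.28]
dp tool [0.0076 0.0013 0.0018] if aligned [0.0076 0.0013 0.0018] twist [ 0.002 -0.     0.003]
```

```bash
python3 -m pendant '[{"dp":[0.003,0.001,0.001],"twist":[0,0,0],"claw":1},{"dp":[0.002,0,0],"twist":[0,0,0],"claw":1},{"dp":[0.001,0,0],"twist":[0,0,0],"claw":1},{"dp":[0,0,0],"twist":[0,0,0],"claw":1},{"dp":[0,0,0],"twist":[0,0,0],"claw":1}]'
python3 err.py .6248 -.05 .0863 0
```

```text
time_s: 7.48
tcp_pos: [0.6243, -0.0489, 0.087]
orientation: [1.205, 1.213, -1.21]
force: [0.1, -0.1, -1.0]
finger_gap: 0.0289
t 7.48 tcp [ 0.6243 -0.0489  0.087 ] F [ 0.1 -0.1 -1. ] gap 0.0289 q [-0.29  0.2  -0.01  1.37 -0.    1.28]
dp tool [0.0007 0.0005 0.0011] if aligned [0.0007 0.0005 0.0011] twist [ 0.003 -0.     0.004]
```

```bash
python3 -m pendant '[{"dp":[0.001,0,0],"twist":[0,0,0],"claw":1},{"dp":[0,0,0],"twist":[0,0,0],"claw":1},{"dp":[0,0,0],"twist":[0,0,0],"claw":1},{"dp":[0,0,0],"twist":[0,0,0],"claw":1},{"dp":[0,0,0],"twist":[0,0,0],"claw":1}]'
```

```text
time_s: 7.9
tcp_pos: [0.6251, -0.0493, 0.0872]
orientation: [1.206, 1.211, -1.209]
force: [0.1, 0.4, -1.8]
finger_gap: 0.0289
```

```bash
python3 -m pendant '[{"dp":[0.0015,0,0],"twist":[0,0,0],"claw":1},{"dp":[0.001,0,0],"twist":[0,0,0],"claw":1},{"dp":[0,0,0],"twist":[0,0,0],"claw":1},{"dp":[0,0,0],"twist":[0,0,0],"claw":1},{"dp":[0,0,0],"twist":[0,0,0],"claw":1}]'
```

```text
time_s: 8.32
tcp_pos: [0.6258, -0.0497, 0.0867]
orientation: [1.206, 1.209, -1.208]
force: [0.0, -0.1, -2.1]
finger_gap: 0.0286
```

```bash
python3 -m pendant '[{"dp":[0.002,-0.001,0],"twist":[0,0,0],"claw":1},{"dp":[0.001,0,0],"twist":[0,0,0],"claw":1},{"dp":[0.001,0,0],"twist":[0,0,0],"claw":1},{"dp":[0,0,0],"twist":[0,0,0],"claw":1},{"dp":[0,0,0],"twist":[0,0,0],"claw":1}]'
python3 err.py .6248 -.05 .0863 0
```

```text
time_s: 8.73
tcp_pos: [0.6257, -0.0499, 0.0863]
orientation: [1.207, 1.206, -1.206]
force: [1.0, -0.5, -1.6]
finger_gap: 0.0286
t 8.73 tcp [ 0.6257 -0.0499  0.0863] F [ 1.  -0.5 -1.6] gap 0.0286 q [-0.29  0.19 -0.02  1.36 -0.    1.28]
dp tool [ 0.     -0.0009  0.0001] if aligned [ 0.     -0.0009  0.0001] twist [ 0.003  0.003 -0.004]
```

```bash
python3 -m pendant '[{"dp":[0.002,-0.0005,0],"twist":[0,0,0],"claw":1},{"dp":[0.002,0,0],"twist":[0,0,0],"claw":1},{"dp":[0.002,0,0],"twist":[0,0,0],"claw":1},{"dp":[0.001,0,0],"twist":[0,0,0],"claw":1},{"dp":[0.001,0,0],"twist":[0,0,0],"claw":1}]'
python3 err.py .6248 -.05 .0863 0
python3 - <<'E'
from see import *
from rig import capture
c=capture('side');cv2.imwrite('pics/p1.png',cv2.resize(c['img'][70:230,170:330],None,fx=3.5,fy=3.5)[:,:,::-1])
E
```

```text
time_s: 9.15
tcp_pos: [0.6262, -0.0505, 0.0861]
orientation: [1.207, 1.2, -1.203]
force: [-3.2, 1.5, 9.1]
finger_gap: 0.0288
t 9.15 tcp [ 0.6262 -0.0505  0.0861] F [-3.2  1.5  9.1] gap 0.0288 q [-0.29  0.19 -0.02  1.35 -0.    1.28]
dp tool [-0.0002 -0.0014 -0.0005] if aligned [-0.0002 -0.0014 -0.0005] twist [ 0.003  0.005 -0.008]
```

View pics/p1.png

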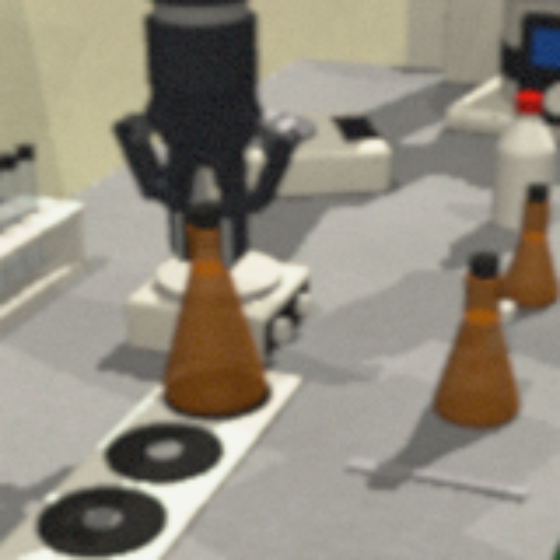

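Contact: +9 N upward, and the flask stands on the end pad (crop 215,395). Relax, open, lift.

```bash
python3 -m pendant '[{"dp":[-0.001,-0.001,0],"twist":[0,0.005,-0.008],"claw":1},{"dp":[0,0,0],"twist":[0,0,0],"claw":1},{"dp":[0,0,0],"twist":[0,0,0],"claw":0.2},{"dp":[0,0,0],"twist":[0,0,0],"claw":-0.2},{"dp":[0,0,0],"twist":[0,0,0],"claw":-1}]'
python3 -m pendant '[{"dp":[0,0,0],"twist":[0,0,0],"claw":-1},{"dp":[0,0,0],"twist":[0,0,0],"claw":-1},{"dp":[-0.01,0,0],"twist":[0,0,0],"claw":-1},{"dp":[-0.025,0,0],"twist":[0,0,0],"claw":-1},{"dp":[-0.035,0,0],"twist":[0,0,0],"claw":-1}]'
python3 -m pendant '[{"dp":[-0.03,0,0],"twist":[0,0,0],"claw":-1},{"dp":[-0.01,-0.01,0.005],"twist":[0,0,0],"claw":-1},{"dp":[0,-0.03,0.01],"twist":[0,0,0],"claw":-1},{"dp":[0,-0.03,0.01],"twist":[0,0,0],"claw":-1},{"dp":[0,-0.03,0.01],"twist":[0,0,0],"claw":-1}]'
python3 err.py .4385 -.108 .18 0
```

```text
time_s: 9.62
tcp_pos: [0.6253, -0.0506, 0.0862]
orientation: [1.207, 1.211, -1.207]
force: [-0.1, -0.2, -0.9]
finger_gap: 0.0571
time_s: 10.03
tcp_pos: [0.6209, -0.0493, 0.1504]
orientation: [1.204, 1.222, -1.214]
force: [1.3, -0.0, 0.6]
finger_gap: 0.0855
time_s: 10.45
tcp_pos: [0.5253, -0.0854, 0.2045]
orientation: [1.205, 1.211, -1.203]
force: [-0.3, -0.7, 1.2]
finger_gap: 0.0856
t 10.45 tcp [ 0.5253 -0.0854  0.2045] F [-0.3 -0.7  1.2] gap 0.0856 q [-0.41 -0.1  -0.11  1.57  0.    1.16]
dp tool [ 0.0243 -0.087   0.022 ] if aligned [ 0.0245 -0.0868  0.0226] twist [ 0.007  0.    -0.002]
```

```bash
python3 -m pendant '[{"dp":[0,-0.03,0.007],"twist":[0,0,0],"claw":-1},{"dp":[0,-0.025,0.007],"twist":[0,0,0],"claw":-1},{"dp":[0,-0.015,0.004],"twist":[0,0,0],"claw":-1},{"dp":[0.005,-0.005,0],"twist":[0,0,0],"claw":-1},{"dp":[0.01,0,0],"twist":[0,0,0],"claw":-1}]'
python3 err.py .4385 -.109 .051 0
python3 - <<'E'
from see import *
from rig import capture
T=capture('top');P=cloud(T);cv2.imwrite('pics/t1.png',T['img'][:,:,::-1])
q=P.reshape(-1,3);k=(np.hypot(q[:,0]-.625,q[:,1]+.05)<.03)&(q[:,2]>.15);t=q[k];print(len(t),t.mean(0).round(4),((t.max(0)+t.min(0))/2).round(4),np.ptp(t,axis=0).round(3))
E
```

```text
time_s: 10.87
tcp_pos: [0.4447, -0.1065, 0.1964]
orientation: [1.206, 1.2, -1.202]
force: [1.0, -0.7, 0.3]
finger_gap: 0.0854
t 10.87 tcp [ 0.4447 -0.1065  0.1964] F [ 1.  -0.7  0.3] gap 0.0854 q [-0.52 -0.35 -0.34  1.57 -0.    1.04]
dp tool [ 0.1453 -0.0076  0.0016] if aligned [ 0.1454 -0.0062  0.0025] twist [ 0.004  0.006 -0.01 ]
91 [ 0.6235 -0.0495  0.1564] [ 0.623  -0.0486  0.1559] [0.024 0.024 0.009]
```

```bash
python3 -m pendant '[{"dp":[0.01,-0.006,0.002],"twist":[0,0.006,-0.01],"claw":-1},{"dp":[0.025,0,0],"twist":[0,0,0],"claw":-1},{"dp":[0.025,0,0],"twist":[0,0,0],"claw":-1},{"dp":[0.015,0,0],"twist":[0,0,0],"claw":-1},{"dp":[0,0,0],"twist":[0,0,0],"claw":-1}]'
python3 err.py .4385 -.109 .051 0
```

```text
time_s: 11.33
tcp_pos: [0.4389, -0.108, 0.1143]
orientation: [1.204, 1.217, -1.206]
force: [-0.1, 0.6, -0.1]
finger_gap: 0.0852
t 11.33 tcp [ 0.4389 -0.108   0.1143] F [-0.1  0.6 -0.1] gap 0.0852 q [-0.53 -0.35 -0.49  1.44 -0.    1.03]
dp tool [ 0.0633 -0.0002  0.0011] if aligned [ 0.0633 -0.0004  0.001 ] twist [ 0.007 -0.002  0.004]
```

```bash
python3 -m pendant '[{"dp":[0.015,0,0.001],"twist":[0.005,0,0],"claw":-1},{"dp":[0.02,0,0],"twist":[0,0,0],"claw":-1},{"dp":[0.015,0,0],"twist":[0,0,0],"claw":-1},{"dp":[0.008,0,0],"twist":[0,0,0],"claw":-1},{"dp":[0,0,0],"twist":[0,0,0],"claw":-1}]'
python3 err.py .4385 -.109 .051 0
```

```text
time_s: 11.75
tcp_pos: [0.4391, -0.1084, 0.0545]
orientation: [1.206, 1.219, -1.21]
force: [-0.8, -0.4, -0.8]
finger_gap: 0.0857
t 11.75 tcp [ 0.4391 -0.1084  0.0545] F [-0.8 -0.4 -0.8] gap 0.0857 q [-0.53 -0.32 -0.57  1.33  0.    1.03]
dp tool [ 0.0035 -0.0006  0.0006] if aligned [ 0.0035 -0.0006  0.0006] twist [ 0.004 -0.004  0.007]
```

```bash
python3 -m pendant '[{"dp":[0.003,-0.001,0],"twist":[0.004,-0.004,0.007],"claw":-1},{"dp":[0,0,0],"twist":[0,0,0],"claw":0.2},{"dp":[0,0,0],"twist":[0,0,0],"claw":0.4},{"dp":[0,0,0],"twist":[0,0,0],"claw":1},{"dp":[0,0,0],"twist":[0,0,0],"claw":1}]' 40
python3 -m pendant '[{"dp":[0,0,0],"twist":[0,0,0],"claw":1},{"dp":[0,0,0],"twist":[0,0,0],"claw":1},{"dp":[0,0,0],"twist":[0,0,0],"claw":1},{"dp":[0,0,0],"twist":[0,0,0],"claw":1},{"dp":[0,0,0],"twist":[0,0,0],"claw":1}]' 40
python3 -m pendant '[{"dp":[-0.006,0,0],"twist":[0,0,0],"claw":1},{"dp":[-0.012,0,0],"twist":[0,0,0],"claw":1},{"dp":[-0.015,0,0],"twist":[0,0,0],"claw":1},{"dp":[-0.015,0,0],"twist":[0,0,0],"claw":1},{"dp":[-0.008,0,0],"twist":[0,0,0],"claw":1}]'
python3 err.py .6223 .0453 .1 0
```

```text
time_s: 12.17
tcp_pos: [0.4397, -0.1091, 0.0549]
orientation: [1.21, 1.206, -1.208]
force: [0.1, -0.5, 0.0]
finger_gap: 0.0387
time_s: 12.58
tcp_pos: [0.4403, -0.1095, 0.056]
orientation: [1.21, 1.204, -1.207]
force: [0.2, -0.1, -2.0]
finger_gap: 0.0259
time_s: 13.0
tcp_pos: [0.4384, -0.1084, 0.1146]
orientation: [1.21, 1.208, -1.209]
force: [0.4, 0.4, 0.1]
finger_gap: 0.0259
t 13.0 tcp [ 0.4384 -0.1084  0.1146] F [0.4 0.4 0.1] gap 0.0259 q [-0.53 -0.36 -0.49  1.44  0.    1.04]
dp tool [ 0.0147  0.1839 -0.1537] if aligned [ 0.0146  0.1839 -0.1537] twist [-0.     0.    -0.001]
```

```bash
python3 -m pendant '[{"dp":[0,0,-0.01],"twist":[0,0,0],"claw":1},{"dp":[0,0,-0.018],"twist":[0,0,0],"claw":1},{"dp":[0,0,-0.022],"twist":[0,0,0],"claw":1},{"dp":[0,0,-0.022],"twist":[0,0,0],"claw":1},{"dp":[0,0,-0.022],"twist":[0,0,0],"claw":1}]'
python3 -m pendant '[{"dp":[0,0.004,-0.022],"twist":[0,0,0],"claw":1},{"dp":[0,0.01,-0.018],"twist":[0,0,0],"claw":1},{"dp":[0,0.018,-0.01],"twist":[0,0,0],"claw":1},{"dp":[0,0.022,0],"twist":[0,0,0],"claw":1},{"dp":[0,0.022,0],"twist":[0,0,0],"claw":1}]'
python3 -m pendant '[{"dp":[0,0.022,0],"twist":[0,0,0],"claw":1},{"dp":[0,0.022,0],"twist":[0,0,0],"claw":1},{"dp":[0,0.018,0],"twist":[0,0,0],"claw":1},{"dp":[0,0.01,0],"twist":[0,0,0],"claw":1},{"dp":[0,0,0],"twist":[0,0,0],"claw":1}]'
python3 err.py .6223 .0453 .0665 0
```

```text
time_s: 13.42
tcp_pos: [0.4401, -0.0134, 0.118]
orientation: [1.215, 1.199, -1.212]
force: [-0.1, 0.2, -1.7]
finger_gap: 0.0255
time_s: 13.83
tcp_pos: [0.514, 0.0476, 0.1176]
orientation: [1.212, 1.204, -1.208]
force: [-0.2, -0.1, -0.7]
finger_gap: 0.0256
time_s: 14.25
tcp_pos: [0.5903, 0.0531, 0.1152]
orientation: [1.209, 1.208, -1.206]
force: [0.2, 0.4, -0.3]
finger_gap: 0.0259
t 14.25 tcp [0.5903 0.0531 0.1152] F [ 0.2  0.4 -0.3] gap 0.0259 q [-0.13  0.08 -0.09  1.4   0.    1.44]
dp tool [0.0487 0.0319 0.0078] if aligned [0.0487 0.032  0.0078] twist [ 0.001 -0.    -0.002]
```

```bash
python3 -m pendant '[{"dp":[0,0.015,0.004],"twist":[0,0,0],"claw":1},{"dp":[0,0.015,0.002],"twist":[0,0,0],"claw":1},{"dp":[0.005,0.002,0.001],"twist":[0,0,0],"claw":1},{"dp":[0.01,0,0],"twist":[0,0,0],"claw":1},{"dp":[0.005,0,0],"twist":[0,0,0],"claw":1}]'
python3 err.py .6228 .0453 .0665 0
```

```text
time_s: 14.67
tcp_pos: [0.62, 0.0493, 0.0931]
orientation: [1.207, 1.212, -1.207]
force: [-0.6, -0.3, -2.9]
finger_gap: 0.0256
t 14.67 tcp [0.62   0.0493 0.0931] F [-0.6 -0.3 -2.9] gap 0.0256 q [-0.13  0.18 -0.02  1.37  0.    1.44]
dp tool [0.0266 0.0029 0.0041] if aligned [0.0266 0.0028 0.004 ] twist [ 0.003 -0.001  0.001]
```

```bash
python3 -m pendant '[{"dp":[0.007,0.003,0.004],"twist":[0,0,0],"claw":1},{"dp":[0.009,0,0],"twist":[0,0,0],"claw":1},{"dp":[0.006,0,0],"twist":[0,0,0],"claw":1},{"dp":[0.001,0,0],"twist":[0,0,0],"claw":1},{"dp":[0,0,0],"twist":[0,0,0],"claw":1}]'
python3 err.py .6228 .0453 .0665 0
```

```text
time_s: 15.08
tcp_pos: [0.6199, 0.046, 0.0667]
orientation: [1.206, 1.214, -1.208]
force: [0.4, -0.0, 3.4]
finger_gap: 0.0259
t 15.08 tcp [0.6199 0.046  0.0667] F [ 0.4 -0.   3.4] gap 0.0259 q [-0.14  0.19 -0.05  1.33  0.    1.43]
dp tool [0.0002 0.0029 0.0007] if aligned [0.0002 0.0029 0.0007] twist [ 0.004 -0.001  0.003]
```

```bash
python3 -m pendant '[{"dp":[-0.004,0,0],"twist":[0,0,0],"claw":1},{"dp":[0,0.003,0.0005],"twist":[0,0,0],"claw":1},{"dp":[0,0,0],"twist":[0,0,0],"claw":1},{"dp":[0.002,0,0],"twist":[0,0,0],"claw":1},{"dp":[0.002,0,0],"twist":[0,0,0],"claw":1}]'
python3 err.py .6228 .0453 .0665 0
```

```text
time_s: 15.5
tcp_pos: [0.6227, 0.0454, 0.0667]
orientation: [1.206, 1.214, -1.208]
force: [-2.8, 1.2, 14.6]
finger_gap: 0.0258
t 15.5 tcp [0.6227 0.0454 0.0667] F [-2.8  1.2 14.6] gap 0.0258 q [-0.14  0.2  -0.04  1.33  0.    1.43]
dp tool [0.0002 0.0001 0.0001] if aligned [0.0002 0.0001 0.0001] twist [ 0.003 -0.001  0.003]
```

Contact and aligned. Relax, release and retreat toward b.

```bash
python3 -m pendant '[{"dp":[-0.0005,0,0],"twist":[0,0,0],"claw":1},{"dp":[0,0,0],"twist":[0,0,0],"claw":1},{"dp":[0,0,0],"twist":[0,0,0],"claw":0.2},{"dp":[0,0,0],"twist":[0,0,0],"claw":-0.2},{"dp":[0,0,0],"twist":[0,0,0],"claw":-1}]'
python3 -m pendant '[{"dp":[0,0,0],"twist":[0,0,0],"claw":-1},{"dp":[0,0,0],"twist":[0,0,0],"claw":-1},{"dp":[-0.01,0,0],"twist":[0,0,0],"claw":-1},{"dp":[-0.025,0,0],"twist":[0,0,0],"claw":-1},{"dp":[-0.035,0,0],"twist":[0,0,0],"claw":-1}]'
python3 -m pendant '[{"dp":[-0.035,0,0],"twist":[0,0,0],"claw":-1},{"dp":[-0.03,-0.01,0],"twist":[0,0,0],"claw":-1},{"dp":[0,-0.03,0.01],"twist":[0,0,0],"claw":-1},{"dp":[0,-0.03,0.02],"twist":[0,0,0],"claw":-1},{"dp":[0,-0.03,0.03],"twist":[0,0,0],"claw":-1}]'
python3 -m pendant '[{"dp":[0,-0.02,0.036],"twist":[0,0,0],"claw":-1},{"dp":[0,-0.01,0.036],"twist":[0,0,0],"claw":-1},{"dp":[0,0,0.036],"twist":[0,0,0],"claw":-1},{"dp":[0,0,0.036],"twist":[0,0,0],"claw":-1},{"dp":[0,0,0.036],"twist":[0,0,0],"claw":-1}]'
python3 err.py .4487 -.334 .17 0
```

```text
time_s: 15.92
tcp_pos: [0.6225, 0.0455, 0.0664]
orientation: [1.206, 1.214, -1.209]
force: [-0.2, 1.0, -0.9]
finger_gap: 0.0574
time_s: 16.33
tcp_pos: [0.618, 0.046, 0.131]
orientation: [1.201, 1.225, -1.217]
force: [0.9, 0.3, -0.1]
finger_gap: 0.0859
time_s: 16.75
tcp_pos: [0.5235, -0.0131, 0.2124]
orientation: [1.203, 1.215, -1.202]
force: [0.4, -1.9, 0.8]
finger_gap: 0.0855
time_s: 17.17
tcp_pos: [0.4899, -0.1976, 0.2209]
orientation: [1.2, 1.208, -1.194]
force: [0.9, -0.6, -0.1]
finger_gap: 0.0852
t 17.17 tcp [ 0.4899 -0.1976  0.2209] F [ 0.9 -0.6 -0.1] gap 0.0852 q [-0.63 -0.12 -0.1   1.59  0.    0.92]
dp tool [ 0.051  -0.0436  0.1356] if aligned [ 0.0509 -0.0412  0.1364] twist [ 0.015  0.003 -0.008]
```

```bash
python3 -m pendant '[{"dp":[0,-0.012,0.03],"twist":[0.012,0.003,-0.008],"claw":-1},{"dp":[0.01,-0.012,0.03],"twist":[0,0,0],"claw":-1},{"dp":[0.01,-0.01,0.03],"twist":[0,0,0],"claw":-1},{"dp":[0.01,-0.005,0.018],"twist":[0,0,0],"claw":-1},{"dp":[0.01,0,0],"twist":[0,0,0],"claw":-1}]'
python3 err.py .4487 -.334 .034 0
python3 - <<'E'
from see import *
from rig import capture
T=capture('top');q=cloud(T).reshape(-1,3)
for x,y,z in((.6248,-.0495,.15),(.6223,.0453,.126)):
    k=(np.hypot(q[:,0]-x,q[:,1]-y)<.03)&(q[:,2]>z);t=q[k];print(len(t),t.mean(0).round(4),((t.max(0)+t.min(0))/2).round(4))
E
```

```text
time_s: 17.58
tcp_pos: [0.4492, -0.3194, 0.187]
orientation: [1.209, 1.196, -1.211]
force: [-0.0, -0.5, -0.1]
finger_gap: 0.085
t 17.58 tcp [ 0.4492 -0.3194  0.187 ] F [-0.  -0.5 -0.1] gap 0.085 q [-0.85 -0.06 -0.1   1.52 -0.    0.72]
dp tool [ 0.1531 -0.0014  0.0133] if aligned [ 0.153  -0.0005  0.0146] twist [-0.004  0.009 -0.007]
89 [ 0.6237 -0.0495  0.1568] [ 0.6236 -0.0487  0.1563]
68 [0.6204 0.0452 0.1327] [0.6204 0.0459 0.1317]
```

```bash
python3 -m pendant '[{"dp":[0.01,0,0.013],"twist":[0,0.009,-0.007],"claw":-1},{"dp":[0.025,0,0],"twist":[0,0,0],"claw":-1},{"dp":[0.025,0,0],"twist":[0,0,0],"claw":-1},{"dp":[0.02,0,0],"twist":[0,0,0],"claw":-1},{"dp":[0,0,0],"twist":[0,0,0],"claw":-1}]'
python3 err.py .4487 -.334 .034 0
```

```text
time_s: 18.05
tcp_pos: [0.4512, -0.3278, 0.1065]
orientation: [1.212, 1.209, -1.209]
force: [-1.5, 0.3, -0.7]
finger_gap: 0.0852
t 18.05 tcp [ 0.4512 -0.3278  0.1065] F [-1.5  0.3 -0.7] gap 0.0852 q [-0.86 -0.02 -0.21  1.39  0.    0.71]
dp tool [ 0.0725 -0.0025  0.0064] if aligned [ 0.0725 -0.0025  0.0062] twist [-0.002 -0.001 -0.001]
```

```bash
python3 -m pendant '[{"dp":[0.015,-0.002,0.006],"twist":[0,0,0],"claw":-1},{"dp":[0.02,0,0.001],"twist":[0,0,0],"claw":-1},{"dp":[0.02,0,0],"twist":[0,0,0],"claw":-1},{"dp":[0.012,0,0],"twist":[0,0,0],"claw":-1},{"dp":[0,0,0],"twist":[0,0,0],"claw":-1}]'
python3 err.py .4487 -.334 .034 0
```

```text
time_s: 18.47
tcp_pos: [0.4533, -0.3322, 0.045]
orientation: [1.207, 1.205, -1.204]
force: [-0.5, 0.6, -0.4]
finger_gap: 0.0854
t 18.47 tcp [ 0.4533 -0.3322  0.045 ] F [-0.5  0.6 -0.4] gap 0.0854 q [-0.87  0.01 -0.28  1.27  0.    0.7 ]
dp tool [ 0.011  -0.0047  0.0018] if aligned [ 0.011  -0.0046  0.0018] twist [ 0.004  0.002 -0.005]
```

```bash
python3 -m pendant '[{"dp":[0.006,-0.005,0.002],"twist":[0,0,0],"claw":-1},{"dp":[0.004,0,0],"twist":[0,0,0],"claw":-1},{"dp":[0,0,0],"twist":[0,0,0],"claw":-1},{"dp":[0,0,0],"twist":[0,0,0],"claw":-1},{"dp":[0,0,0],"twist":[0,0,0],"claw":-1}]'
python3 err.py .4487 -.334 .034 0
```

```text
time_s: 18.88
tcp_pos: [0.4501, -0.3352, 0.0397]
orientation: [1.205, 1.201, -1.202]
force: [0.4, 0.2, 0.0]
finger_gap: 0.0851
t 18.88 tcp [ 0.4501 -0.3352  0.0397] F [0.4 0.2 0. ] gap 0.0851 q [-0.87  0.01 -0.3   1.25  0.    0.69]
dp tool [ 0.0057 -0.0014 -0.0013] if aligned [ 0.0057 -0.0014 -0.0012] twist [ 0.005  0.006 -0.009]
```

```bash
python3 -m pendant '[{"dp":[0.005,-0.0015,-0.001],"twist":[0,0.006,-0.009],"claw":-1},{"dp":[0.001,0,0],"twist":[0,0,0],"claw":0.2},{"dp":[0,0,0],"twist":[0,0,0],"claw":0.4},{"dp":[0,0,0],"twist":[0,0,0],"claw":1},{"dp":[0,0,0],"twist":[0,0,0],"claw":1}]' 40
python3 -m pendant '[{"dp":[0,0,0],"twist":[0,0,0],"claw":1},{"dp":[0,0,0],"twist":[0,0,0],"claw":1},{"dp":[0,0,0],"twist":[0,0,0],"claw":1},{"dp":[0,0,0],"twist":[0,0,0],"claw":1},{"dp":[0,0,0],"twist":[0,0,0],"claw":1}]' 40
python3 -m pendant '[{"dp":[-0.006,0,0],"twist":[0,0,0],"claw":1},{"dp":[-0.012,0,0],"twist":[0,0,0],"claw":1},{"dp":[-0.018,0,0],"twist":[0,0,0],"claw":1},{"dp":[-0.018,0,0],"twist":[0,0,0],"claw":1},{"dp":[-0.01,0,0],"twist":[0,0,0],"claw":1}]'
python3 err.py .6207 .1398 .1 0
```

```text
time_s: 19.3
tcp_pos: [0.4492, -0.3351, 0.0346]
orientation: [1.205, 1.211, -1.206]
force: [-0.2, 0.1, -0.4]
finger_gap: 0.0388
time_s: 19.72
tcp_pos: [0.4491, -0.335, 0.0346]
orientation: [1.205, 1.211, -1.206]
force: [0.8, -0.5, -1.1]
finger_gap: 0.0231
time_s: 20.13
tcp_pos: [0.4474, -0.3329, 0.1005]
orientation: [1.206, 1.217, -1.207]
force: [1.0, -0.3, -0.2]
finger_gap: 0.0226
t 20.13 tcp [ 0.4474 -0.3329  0.1005] F [ 1.  -0.3 -0.2] gap 0.0226 q [-0.87 -0.01 -0.21  1.38 -0.    0.69]
dp tool [ 0.0015  0.1756 -0.4719] if aligned [ 0.0005  0.1733 -0.4727] twist [ 0.005 -0.004  0.004]
```

```bash
python3 -m pendant '[{"dp":[-0.005,0,-0.01],"twist":[0,0,0],"claw":1},{"dp":[0,0,-0.02],"twist":[0,0,0],"claw":1},{"dp":[0,0,-0.03],"twist":[0,0,0],"claw":1},{"dp":[0,0,-0.03],"twist":[0,0,0],"claw":1},{"dp":[0,0,-0.03],"twist":[0,0,0],"claw":1}]'
python3 -m pendant '[{"dp":[0,0,-0.03],"twist":[0,0,0],"claw":1},{"dp":[0,0,-0.03],"twist":[0,0,0],"claw":1},{"dp":[0,0,-0.03],"twist":[0,0,0],"claw":1},{"dp":[0,0,-0.03],"twist":[0,0,0],"claw":1},{"dp":[0,0,-0.03],"twist":[0,0,0],"claw":1}]'
python3 err.py .6207 .1398 .1 0
```

```text
time_s: 20.55
tcp_pos: [0.4478, -0.2137, 0.1107]
orientation: [1.209, 1.206, -1.211]
force: [0.7, 0.2, -0.9]
finger_gap: 0.0231
time_s: 20.97
tcp_pos: [0.4456, -0.0537, 0.1104]
orientation: [1.211, 1.205, -1.211]
force: [1.0, 0.7, -1.4]
finger_gap: 0.0228
t 20.97 tcp [ 0.4456 -0.0537  0.1104] F [ 1.   0.7 -1.4] gap 0.0228 q [-0.41 -0.37 -0.51  1.43 -0.    1.16]
dp tool [ 0.0104  0.1745 -0.1941] if aligned [ 0.0104  0.1751 -0.1935] twist [-0.003  0.002 -0.002]
```

```bash
python3 -m pendant '[{"dp":[0,0,-0.03],"twist":[0,0,0],"claw":1},{"dp":[0,0,-0.03],"twist":[0,0,0],"claw":1},{"dp":[0,0,-0.03],"twist":[0,0,0],"claw":1},{"dp":[0,0.004,-0.03],"twist":[0,0,0],"claw":1},{"dp":[0,0.01,-0.025],"twist":[0,0,0],"claw":1}]'
python3 -m pendant '[{"dp":[0,0.018,-0.015],"twist":[0,0,0],"claw":1},{"dp":[0,0.022,-0.008],"twist":[0,0,0],"claw":1},{"dp":[0,0.022,0],"twist":[0,0,0],"claw":1},{"dp":[0,0.022,0],"twist":[0,0,0],"claw":1},{"dp":[0,0.022,0],"twist":[0,0,0],"claw":1}]'
python3 err.py .6207 .1398 .0456 0
```

```text
time_s: 21.38
tcp_pos: [0.4555, 0.102, 0.1107]
orientation: [1.211, 1.206, -1.209]
force: [1.7, -1.1, -0.6]
finger_gap: 0.0225
time_s: 21.8
tcp_pos: [0.5596, 0.137, 0.1113]
orientation: [1.204, 1.213, -1.201]
force: [-0.2, 0.2, -1.5]
finger_gap: 0.0228
t 21.8 tcp [0.5596 0.137  0.1113] F [-0.2  0.2 -1.5] gap 0.0228 q [ 0.01  0.03 -0.14  1.39  0.    1.57]
dp tool [ 0.0658  0.061  -0.0022] if aligned [ 0.0657  0.0611 -0.0028] twist [ 0.009 -0.001 -0.002]
```

```bash
python3 -m pendant '[{"dp":[0,0.02,-0.002],"twist":[0.008,0,0],"claw":1},{"dp":[0.005,0.02,0],"twist":[0,0,0],"claw":1},{"dp":[0.01,0.014,0],"twist":[0,0,0],"claw":1},{"dp":[0.012,0.003,0],"twist":[0,0,0],"claw":1},{"dp":[0.008,0,0],"twist":[0,0,0],"claw":1}]'
python3 err.py .6215 .1398 .0456 0
```

```text
time_s: 22.22
tcp_pos: [0.6208, 0.1425, 0.0761]
orientation: [1.21, 1.209, -1.204]
force: [0.2, -0.5, -1.3]
finger_gap: 0.0227
t 22.22 tcp [0.6208 0.1425 0.0761] F [ 0.2 -0.5 -1.3] gap 0.0227 q [ 0.02  0.22 -0.    1.34  0.    1.59]
dp tool [0.0305 0.0005 0.0028] if aligned [0.0305 0.0007 0.0027] twist [ 0.002 -0.001 -0.004]
```

```bash
python3 -m pendant '[{"dp":[0.007,0.002,0.003],"twist":[0,0,0],"claw":1},{"dp":[0.009,0.001,0],"twist":[0,0,0],"claw":1},{"dp":[0.007,0,0],"twist":[0,0,0],"claw":1},{"dp":[0.002,0,0],"twist":[0,0,0],"claw":1},{"dp":[0,0,0],"twist":[0,0,0],"claw":1}]'
python3 err.py .6215 .1398 .0456 0
```

```text
time_s: 22.63
tcp_pos: [0.6187, 0.14, 0.0458]
orientation: [1.207, 1.214, -1.208]
force: [0.3, -0.7, 0.1]
finger_gap: 0.023
t 22.63 tcp [0.6187 0.14   0.0458] F [ 0.3 -0.7  0.1] gap 0.023 q [ 0.02  0.24 -0.04  1.29  0.    1.58]
dp tool [0.0002 0.0028 0.0002] if aligned [0.0002 0.0028 0.0002] twist [ 0.003 -0.002  0.002]
```

```bash
python3 -m pendant '[{"dp":[-0.003,0,0],"twist":[0,0,0],"claw":1},{"dp":[0,0.003,0],"twist":[0,0,0],"claw":1},{"dp":[0,0,0],"twist":[0,0,0],"claw":1},{"dp":[0.002,0,0],"twist":[0,0,0],"claw":1},{"dp":[0.002,0,0],"twist":[0,0,0],"claw":1}]'
python3 err.py .6215 .1398 .0456 0
```

```text
time_s: 23.05
tcp_pos: [0.6229, 0.1401, 0.0476]
orientation: [1.209, 1.211, -1.205]
force: [1.1, 0.0, -0.8]
finger_gap: 0.0225
t 23.05 tcp [0.6229 0.1401 0.0476] F [ 1.1  0.  -0.8] gap 0.0225 q [ 0.02  0.25 -0.03  1.3   0.    1.58]
dp tool [ 0.002  -0.0014  0.0003] if aligned [ 0.002  -0.0014  0.0003] twist [ 0.003 -0.002 -0.001]
```

```bash
python3 -m pendant '[{"dp":[0.002,-0.001,0],"twist":[0,0,0],"claw":1},{"dp":[0.001,0,0],"twist":[0,0,0],"claw":1},{"dp":[0.001,0,0],"twist":[0,0,0],"claw":1},{"dp":[0.001,0,0],"twist":[0,0,0],"claw":1},{"dp":[0,0,0],"twist":[0,0,0],"claw":1}]'
python3 err.py .6215 .1398 .0456 0
```

```text
time_s: 23.47
tcp_pos: [0.6225, 0.1404, 0.0459]
orientation: [1.21, 1.209, -1.203]
force: [-0.3, 0.3, -1.6]
finger_gap: 0.0227
t 23.47 tcp [0.6225 0.1404 0.0459] F [-0.3  0.3 -1.6] gap 0.0227 q [ 0.02  0.24 -0.03  1.29  0.    1.58]
dp tool [ 0.0003 -0.001   0.0005] if aligned [ 0.0003 -0.001   0.0006] twist [ 0.003 -0.001 -0.004]
```

```bash
python3 -m pendant '[{"dp":[0.0015,-0.0005,0],"twist":[0,0,0],"claw":1},{"dp":[0.0015,0,0],"twist":[0,0,0],"claw":1},{"dp":[0.001,0,0],"twist":[0,0,0],"claw":1},{"dp":[0.001,0,0],"twist":[0,0,0],"claw":1},{"dp":[0.001,0,0],"twist":[0,0,0],"claw":1}]'
python3 err.py .6215 .1398 .0456 0
```

```text
time_s: 23.88
tcp_pos: [0.6228, 0.1406, 0.0455]
orientation: [1.211, 1.206, -1.2]
force: [-4.9, -0.4, 8.3]
finger_gap: 0.023
t 23.88 tcp [0.6228 0.1406 0.0455] F [-4.9 -0.4  8.3] gap 0.023 q [ 0.02  0.24 -0.04  1.28  0.    1.58]
dp tool [-0.0001 -0.0013  0.0008] if aligned [-0.0001 -0.0013  0.0008] twist [ 0.004 -0.001 -0.007]
```

```bash
python3 -m pendant '[{"dp":[-0.0005,-0.001,0],"twist":[0,0,-0.006],"claw":1},{"dp":[0,0,0],"twist":[0,0,0],"claw":1},{"dp":[0,0,0],"twist":[0,0,0],"claw":0.2},{"dp":[0,0,0],"twist":[0,0,0],"claw":-0.2},{"dp":[0,0,0],"twist":[0,0,0],"claw":-1}]'
python3 -m pendant '[{"dp":[0,0,0],"twist":[0,0,0],"claw":-1},{"dp":[0,0,0],"twist":[0,0,0],"claw":-1},{"dp":[-0.01,0,0],"twist":[0,0,0],"claw":-1},{"dp":[-0.025,0,0],"twist":[0,0,0],"claw":-1},{"dp":[-0.035,0,0],"twist":[0,0,0],"claw":-1}]'
python3 -m pendant '[{"dp":[-0.035,0,0],"twist":[0,0,0],"claw":-1},{"dp":[-0.03,-0.01,0],"twist":[0,0,0],"claw":-1},{"dp":[0,-0.025,-0.015],"twist":[0,0,0],"claw":-1},{"dp":[0,-0.03,-0.023],"twist":[0,0,0],"claw":-1},{"dp":[0,-0.03,-0.023],"twist":[0,0,0],"claw":-1}]'
python3 -m pendant '[{"dp":[0,-0.03,-0.023],"twist":[0,0,0],"claw":-1},{"dp":[0,-0.03,-0.023],"twist":[0,0,0],"claw":-1},{"dp":[0,-0.02,-0.02],"twist":[0,0,0],"claw":-1},{"dp":[0,0,0],"twist":[0,0,0],"claw":-1},{"dp":[0,0,0],"twist":[0,0,0],"claw":-1}]'
python3 err.py .4105 .3055 .018 0
python3 - <<'E'
from see import *
from rig import capture
T=capture('top');q=cloud(T).reshape(-1,3)
for x,y,z in((.6223,.0453,.126),(.62,.1398,.108),(.41,.305,.08)):
    k=(np.hypot(q[:,0]-x,q[:,1]-y)<.03)&(q[:,2]>z)&(q[:,2]<.14);t=q[k]
    if len(t):print(len(t),t.mean(0).round(4),((t.max(0)+t.min(0))/2).round(4))
E
```

```text
time_s: 24.3
tcp_pos: [0.6218, 0.1406, 0.0455]
orientation: [1.208, 1.211, -1.205]
force: [0.5, -0.6, -1.1]
finger_gap: 0.0569
time_s: 24.72
tcp_pos: [0.6164, 0.1403, 0.1093]
orientation: [1.201, 1.221, -1.215]
force: [0.3, 0.2, 0.0]
finger_gap: 0.0856
time_s: 25.13
tcp_pos: [0.5271, 0.1982, 0.1902]
orientation: [1.214, 1.206, -1.209]
force: [0.7, 1.1, 0.2]
finger_gap: 0.0853
time_s: 25.55
tcp_pos: [0.4395, 0.2706, 0.1966]
orientation: [1.217, 1.205, -1.2]
force: [0.6, 0.1, 0.9]
finger_gap: 0.0856
t 25.55 tcp [0.4395 0.2706 0.1966] F [0.6 0.1 0.9] gap 0.0856 q [ 0.3  -0.17 -0.18  1.55  0.    1.87]
dp tool [ 0.1785 -0.0307 -0.0342] if aligned [ 0.1786 -0.029  -0.0349] twist [ 0.    -0.004 -0.01 ]
67 [0.6206 0.0451 0.1325] [0.6202 0.0459 0.1322]
51 [0.62   0.139  0.1145] [0.6204 0.1382 0.1142]
29 [0.4107 0.3034 0.087 ] [0.411  0.304  0.0879]
```

```bash
python3 -m pendant '[{"dp":[0,-0.028,-0.034],"twist":[0,-0.004,-0.01],"claw":-1},{"dp":[0.01,0,0],"twist":[0,0,0],"claw":-1},{"dp":[0.02,0,0],"twist":[0,0,0],"claw":-1},{"dp":[0.025,0,0],"twist":[0,0,0],"claw":-1},{"dp":[0.015,0,0],"twist":[0,0,0],"claw":-1}]'
python3 err.py .4105 .305 .018 0
```

```text
time_s: 26.02
tcp_pos: [0.4197, 0.3024, 0.1301]
orientation: [1.219, 1.204, -1.203]
force: [-0.6, 0.4, -1.1]
finger_gap: 0.0853
t 26.02 tcp [0.4197 0.3024 0.1301] F [-0.6  0.4 -1.1] gap 0.0853 q [ 0.37 -0.16 -0.3   1.43  0.    1.95]
dp tool [ 0.112  -0.0102 -0.0022] if aligned [ 0.1121 -0.0092 -0.0026] twist [-0.003 -0.004 -0.009]
```

```bash
python3 -m pendant '[{"dp":[0.012,-0.009,-0.003],"twist":[0,-0.004,-0.009],"claw":-1},{"dp":[0.025,0,0],"twist":[0,0,0],"claw":-1},{"dp":[0.025,0,0],"twist":[0,0,0],"claw":-1},{"dp":[0.018,0,0],"twist":[0,0,0],"claw":-1},{"dp":[0,0,0],"twist":[0,0,0],"claw":-1}]'
python3 err.py .4105 .305 .018 0
```

```text
time_s: 26.43
tcp_pos: [0.4106, 0.3029, 0.044]
orientation: [1.211, 1.207, -1.221]
force: [-0.7, -0.2, -1.4]
finger_gap: 0.0854
t 26.43 tcp [0.4106 0.3029 0.044 ] F [-0.7 -0.2 -1.4] gap 0.0854 q [ 0.38 -0.13 -0.42  1.28 -0.    1.96]
dp tool [ 0.026   0.     -0.0022] if aligned [ 0.026  -0.0001 -0.0021] twist [-0.009  0.003  0.005]
```

```bash
python3 -m pendant '[{"dp":[0.01,0,-0.002],"twist":[-0.008,0,0.005],"claw":-1},{"dp":[0.01,0,0],"twist":[0,0,0],"claw":-1},{"dp":[0.004,0,0],"twist":[0,0,0],"claw":-1},{"dp":[0,0,0],"twist":[0,0,0],"claw":-1},{"dp":[0,0,0],"twist":[0,0,0],"claw":-1}]'
python3 err.py .4105 .305 .018 0
```

```text
time_s: 26.85
tcp_pos: [0.4122, 0.3049, 0.0205]
orientation: [1.209, 1.206, -1.21]
force: [0.0, -0.6, -0.0]
finger_gap: 0.0856
t 26.85 tcp [0.4122 0.3049 0.0205] F [ 0.  -0.6 -0. ] gap 0.0856 q [ 0.38 -0.11 -0.45  1.23 -0.    1.96]
dp tool [ 0.0025 -0.0017 -0.0001] if aligned [ 0.0025 -0.0017 -0.0001] twist [-0.001  0.002 -0.001]
```

```bash
python3 -m pendant '[{"dp":[0.0025,-0.001,0],"twist":[0,0,0],"claw":-1},{"dp":[0,0,0],"twist":[0,0,0],"claw":0.2},{"dp":[0,0,0],"twist":[0,0,0],"claw":0.4},{"dp":[0,0,0],"twist":[0,0,0],"claw":1},{"dp":[0,0,0],"twist":[0,0,0],"claw":1}]' 40
python3 -m pendant '[{"dp":[0,0,0],"twist":[0,0,0],"claw":1},{"dp":[0,0,0],"twist":[0,0,0],"claw":1},{"dp":[0,0,0],"twist":[0,0,0],"claw":1},{"dp":[0,0,0],"twist":[0,0,0],"claw":1},{"dp":[0,0,0],"twist":[0,0,0],"claw":1}]' 40
python3 -m pendant '[{"dp":[-0.006,0,0],"twist":[0,0,0],"claw":1},{"dp":[-0.012,0,0],"twist":[0,0,0],"claw":1},{"dp":[-0.015,0,0],"twist":[0,0,0],"claw":1},{"dp":[-0.015,0,0],"twist":[0,0,0],"claw":1},{"dp":[-0.008,0,0],"twist":[0,0,0],"claw":1}]'
python3 err.py .6195 .235 .06 0
```

```text
time_s: 27.27
tcp_pos: [0.4129, 0.3057, 0.0205]
orientation: [1.212, 1.204, -1.207]
force: [-0.9, -0.7, 0.5]
finger_gap: 0.0385
time_s: 27.68
tcp_pos: [0.413, 0.3057, 0.0207]
orientation: [1.212, 1.204, -1.206]
force: [0.4, 0.2, -1.3]
finger_gap: 0.0195
time_s: 28.1
tcp_pos: [0.4109, 0.305, 0.0794]
orientation: [1.209, 1.206, -1.21]
force: [0.8, 0.2, -0.3]
finger_gap: 0.0198
t 28.1 tcp [0.4109 0.305  0.0794] F [ 0.8  0.2 -0.3] gap 0.0198 q [ 0.38 -0.15 -0.38  1.34 -0.    1.96]
dp tool [0.0199 0.2087 0.0697] if aligned [0.0194 0.2086 0.07  ] twist [-0.001  0.002 -0.002]
```

```bash
python3 -m pendant '[{"dp":[0,0.008,0.006],"twist":[0,0,0],"claw":1},{"dp":[0,0.016,0.01],"twist":[0,0,0],"claw":1},{"dp":[0,0.022,0.01],"twist":[0,0,0],"claw":1},{"dp":[0,0.022,0.01],"twist":[0,0,0],"claw":1},{"dp":[0,0.022,0.01],"twist":[0,0,0],"claw":1}]'
python3 -m pendant '[{"dp":[0,0.022,0.008],"twist":[0,0,0],"claw":1},{"dp":[0,0.022,0.006],"twist":[0,0,0],"claw":1},{"dp":[0,0.02,0.002],"twist":[0,0,0],"claw":1},{"dp":[0,0.016,0],"twist":[0,0,0],"claw":1},{"dp":[0,0.01,0],"twist":[0,0,0],"claw":1}]'
python3 err.py .6195 .235 .0317 0
```

```text
time_s: 28.52
tcp_pos: [0.5047, 0.2588, 0.0843]
orientation: [1.209, 1.206, -1.2]
force: [0.3, 0.5, -0.5]
finger_gap: 0.0197
time_s: 28.93
tcp_pos: [0.6037, 0.2356, 0.0827]
orientation: [1.212, 1.203, -1.204]
force: [0.6, 0.7, -1.0]
finger_gap: 0.0197
t 28.93 tcp [0.6037 0.2356 0.0827] F [ 0.6  0.7 -1. ] gap 0.0197 q [ 0.17  0.25  0.04  1.35 -0.    1.74]
dp tool [0.0511 0.0155 0.0006] if aligned [0.051  0.0158 0.0006] twist [ 0.     0.001 -0.008]
```

```bash
python3 -m pendant '[{"dp":[0.004,0.012,0.001],"twist":[0,0,-0.007],"claw":1},{"dp":[0.01,0.006,0],"twist":[0,0,0],"claw":1},{"dp":[0.012,0.002,0],"twist":[0,0,0],"claw":1},{"dp":[0.01,0.001,0],"twist":[0,0,0],"claw":1},{"dp":[0.003,0,0],"twist":[0,0,0],"claw":1}]'
python3 err.py .6197 .235 .0317 0
```

```text
time_s: 29.35
tcp_pos: [0.6288, 0.231, 0.0384]
orientation: [1.21, 1.207, -1.212]
force: [-0.4, -0.1, -0.5]
finger_gap: 0.0196
t 29.35 tcp [0.6288 0.231  0.0384] F [-0.4 -0.1 -0.5] gap 0.0196 q [ 0.16  0.35  0.08  1.3  -0.    1.73]
dp tool [ 0.0067 -0.0091 -0.004 ] if aligned [ 0.0067 -0.0091 -0.004 ] twist [-0.002  0.002 -0.   ]
```

Overshot in x by 9 mm while still 6 mm above the pad; correct before lowering.

```bash
python3 -m pendant '[{"dp":[0,-0.008,-0.004],"twist":[0,0,0],"claw":1},{"dp":[0,0,0],"twist":[0,0,0],"claw":1},{"dp":[0,0,0],"twist":[0,0,0],"claw":1},{"dp":[0,0,0],"twist":[0,0,0],"claw":1},{"dp":[0.001,0,0],"twist":[0,0,0],"claw":1}]'
python3 err.py .6197 .235 .0317 0
```

```text
time_s: 29.77
tcp_pos: [0.6168, 0.235, 0.0337]
orientation: [1.205, 1.21, -1.215]
force: [0.7, -0.6, 0.2]
finger_gap: 0.0194
t 29.77 tcp [0.6168 0.235  0.0337] F [ 0.7 -0.6  0.2] gap 0.0194 q [ 0.17  0.33  0.04  1.29 -0.    1.74]
dp tool [ 0.0019  0.0029 -0.0001] if aligned [ 0.002   0.0029 -0.    ] twist [-0.001  0.003  0.005]
```

```bash
python3 -m pendant '[{"dp":[0,0.0025,0],"twist":[0,0.003,0.005],"claw":1},{"dp":[0,0,0],"twist":[0,0,0],"claw":1},{"dp":[0.001,0,0],"twist":[0,0,0],"claw":1},{"dp":[0.001,0,0],"twist":[0,0,0],"claw":1},{"dp":[0.001,0,0],"twist":[0,0,0],"claw":1}]'
python3 err.py .6197 .235 .0317 0
```

```text
time_s: 30.18
tcp_pos: [0.621, 0.2349, 0.0317]
orientation: [1.212, 1.207, -1.207]
force: [0.2, 0.2, -1.1]
finger_gap: 0.0194
t 30.18 tcp [0.621  0.2349 0.0317] F [ 0.2  0.2 -1.1] gap 0.0194 q [0.16 0.33 0.04 1.28 0.   1.74]
dp tool [ 0.     -0.0013 -0.0001] if aligned [ 0.     -0.0013 -0.0001] twist [-0.001 -0.001 -0.003]
```

```bash
python3 -m pendant '[{"dp":[0.001,-0.001,0],"twist":[0,0,0],"claw":1},{"dp":[0.0015,0,0],"twist":[0,0,0],"claw":1},{"dp":[0.0015,0,0],"twist":[0,0,0],"claw":1},{"dp":[0.001,0,0],"twist":[0,0,0],"claw":1},{"dp":[0.001,0,0],"twist":[0,0,0],"claw":1}]'
python3 err.py .6197 .235 .0317 0
```

```text
time_s: 30.6
tcp_pos: [0.6216, 0.2352, 0.0316]
orientation: [1.215, 1.204, -1.203]
force: [-3.9, -0.4, 8.6]
finger_gap: 0.0196
t 30.6 tcp [0.6216 0.2352 0.0316] F [-3.9 -0.4  8.6] gap 0.0196 q [0.17 0.32 0.03 1.27 0.   1.74]
dp tool [-0.0001 -0.0019  0.0002] if aligned [-0.0001 -0.0019  0.0002] twist [-0.001 -0.001 -0.008]
```

```bash
python3 -m pendant '[{"dp":[-0.0005,-0.0015,0],"twist":[0,0,-0.007],"claw":1},{"dp":[0,0,0],"twist":[0,0,0],"claw":1},{"dp":[0,0,0],"twist":[0,0,0],"claw":0.2},{"dp":[0,0,0],"twist":[0,0,0],"claw":-0.2},{"dp":[0,0,0],"twist":[0,0,0],"claw":-1}]'
python3 -m pendant '[{"dp":[0,0,0],"twist":[0,0,0],"claw":-1},{"dp":[0,0,0],"twist":[0,0,0],"claw":-1},{"dp":[-0.01,0,0],"twist":[0,0,0],"claw":-1},{"dp":[-0.025,0,0],"twist":[0,0,0],"claw":-1},{"dp":[-0.035,0,0],"twist":[0,0,0],"claw":-1}]'
python3 -m pendant '[{"dp":[-0.035,0,0],"twist":[0,0,0],"claw":-1},{"dp":[-0.035,-0.01,0],"twist":[0,0,0],"claw":-1},{"dp":[-0.01,-0.03,0],"twist":[0,0,0],"claw":-1},{"dp":[0,-0.035,0],"twist":[0,0,0],"claw":-1},{"dp":[0,-0.035,0],"twist":[0,0,0],"claw":-1}]'
python3 -m pendant '[{"dp":[0,-0.035,0],"twist":[0,0,0],"claw":-1},{"dp":[0,-0.02,0],"twist":[0,0,0],"claw":-1},{"dp":[0,0,0],"twist":[0,0,0],"claw":-1},{"dp":[0,0,0],"twist":[0,0,0],"claw":-1},{"dp":[0,0,0],"twist":[0,0,0],"claw":-1}]'
python3 - <<'E'
from see import *
from rig import capture
T=capture('top');q=cloud(T).reshape(-1,3)
for x,y,z in((.6248,-.0495,.15),(.6223,.0453,.126),(.62,.1395,.108),(.6185,.2353,.092)):
    k=(np.hypot(q[:,0]-x,q[:,1]-y)<.03)&(q[:,2]>z)&(q[:,2]<.17);t=q[k]
    if len(t):print((x,y),len(t),t.mean(0).round(4),((t.max(0)+t.min(0))/2).round(4))
S=capture('side')
a=cv2.resize(T['img'][100:250,90:390],None,fx=2.6,fy=2.6);b=cv2.resize(S['img'][90:290,90:390],None,fx=2.6,fy=2.6)
cv2.imwrite('pics/f_top.png',a[:,:,::-1]);cv2.imwrite('pics/f_side.png',b[:,:,::-1])
E
```

```text
time_s: 31.02
tcp_pos: [0.6202, 0.2352, 0.0319]
orientation: [1.211, 1.209, -1.208]
force: [-0.2, -0.4, -0.9]
finger_gap: 0.0553
time_s: 31.43
tcp_pos: [0.6147, 0.2341, 0.0954]
orientation: [1.203, 1.218, -1.22]
force: [0.5, -0.6, -0.3]
finger_gap: 0.0852
time_s: 31.85
tcp_pos: [0.5104, 0.2336, 0.1913]
orientation: [1.214, 1.207, -1.211]
force: [-0.7, 0.3, 0.2]
finger_gap: 0.0855
time_s: 32.27
tcp_pos: [0.4494, 0.2347, 0.198]
orientation: [1.218, 1.204, -1.202]
force: [-0.0, 0.4, 0.0]
finger_gap: 0.0853
(0.6248, -0.0495) 91 [ 0.6236 -0.0494  0.1562] [ 0.6233 -0.0488  0.1554]
(0.6223, 0.0453) 68 [0.6203 0.0454 0.133 ] [0.6206 0.0459 0.1321]
(0.62, 0.1395) 49 [0.62   0.1393 0.1149] [0.6203 0.1392 0.1153]
(0.6185, 0.2353) 37 [0.6183 0.2341 0.0988] [0.619  0.2335 0.0976]
```

View pics/f_top.png

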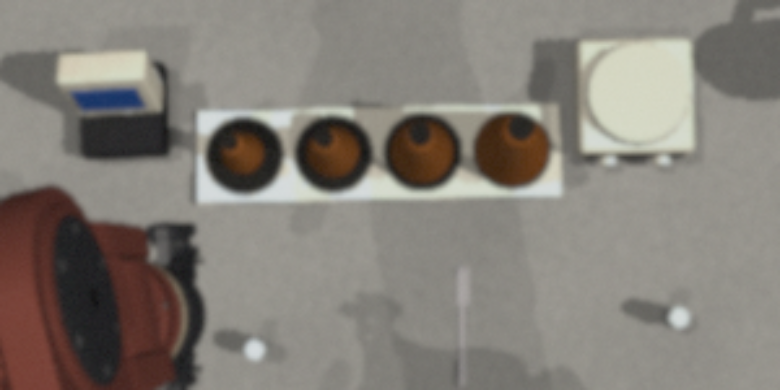

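View pics/f_side.png

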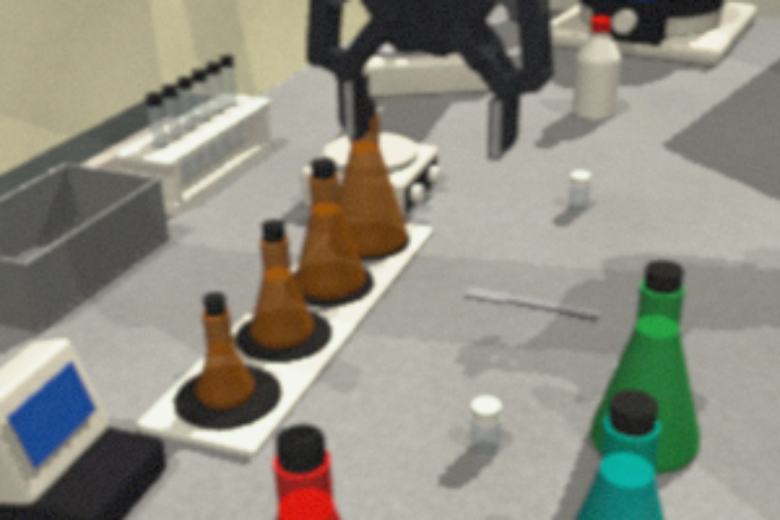

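All four flasks stand upright and centred on their pads, top view (243,150), (333,152), (422,150) and (512,148). They rise in size towards the stirrer (640,95), and the gripper is clear of everything.

```bash
python3 -c "
from rig import bot
print(bot.sign_off())"
```

```text
the job is handed in; nothing more can be done
None
```

The four amber flasks are lined up by size and the job is handed in at about 32 s of the 109 s allowed. The largest, flask_d, is on pad_4 next to the stirrer, then flask_c on pad_3, flask_b on pad_2 and flask_a on pad_1.

- **Placement:** the last pictures show all four upright on their pads. Their stopper centres measured within about 2 mm of the pad centres.
- **Gentle setting down:** the highest force I read at a set-down was about 15 N, and each flask was released from rest. The gripper was clear of everything at the end.
- **Other objects:** I did not move the red, turquoise or green look-alikes, or the small white items.
- **A disagreement:** the depth images put the open fingertips about 24 mm higher than the reported TCP and the description imply. I set the grasp heights from the images, and every grasp held: the finger gap came out about 1 mm under the neck diameter each time.

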